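Pack the case tray and start the hold-down bolt

TASK

Pack the lavender-capped powder jar and the small dropper bottle upright and fully down in their own pockets of the blue case box, and let go of them. Then take the red crank handle and start the hold-down bolt without crossing its thread: turn it backward (anticlockwise seen from above) until the bolt drops into its thread, then forward (clockwise) one turn from there. Finish while still gripping the red handle so that the bolt stays started, leave the mould in the box, and do not disturb the two plaster casts and the worn pad nearby.

Things in the scene. Friction and masses are not known exactly. Their poses are not given: they have to be found in the camera images.
- case: Low open blue box, fixed; origin at worktop level. In its frame: box 86 (x) by 113 (y) mm centred at y = -30, walls and dividers 22 mm high, floor 4. Two pockets side by side along x at the -y end; a light blue mould fills the rest. At y = +62 outside the box a brass boss (58 mm wide, 44 high) carries the upright bolt with bar, crank and red handle.
- jar_pocket (a point): centre of the floor of the jar pocket, 41 x 41 mm, 18 mm deep, square to the case; floor 4 mm above the worktop
- bottle_pocket (a point): centre of the floor of the bottle pocket, 31 x 31 mm, 18 mm deep, 40 mm toward the case's +x from the jar pocket; floor 4 mm above the worktop
- bolt_axis (a point): point on the bolt's vertical axis at the top of the brass boss, 44 mm above the worktop; fixed. The crank above it has its arm top 92 mm above the worktop at the start (arm 14 mm wide, hub 26 mm) and points within 0.9 rad of the case's +y, away from the box.
- powder_jar: powder jar, lavender cap, red band: 36 mm diameter (cap 36.6 mm, from 30 mm up), 43 mm tall; origin at the centre of its underside; stands right of the box. In the pocket hold it above 20 mm of its height with fingers closing along the case's y (the bottle is beside it along x).
- liquid_bottle: white dropper bottle, 56 mm tall: round body 26 mm diameter up to 34 mm, thin nozzle above; origin at the centre of its underside; stands right of the box. In the pocket hold it between 20 and 34 mm of its height, fingers closing along the case's y.
- handle: red upright sleeve, 18 mm diameter, 30 mm long, origin at its centre, 48 mm from the bolt's axis; its lower end rests on the crank arm. It spins freely on its pin, so a hand can go round in a circle without turning, and slides 26 mm up the pin on a weak spring (150 N/m): held at one height it lets the bolt sink; the drop pulls 1.4 N down on it. The pin stands 30 mm above it.
- crank (a joint): turn of the bolt, rad: grows forward (clockwise from above); 0 with the crank along the case's +y; starts in -0.9 to 0.9. About 1 N at the handle turns it. It drops somewhere 0.9 to 4.1 rad backward of the start (where differs each time). Stops: some 0.8 rad backward past the drop, and forward 1.3 rad or more from the start if it has not dropped.
- hold_bar (a joint): height of bolt and hold-down bar, m: 0 to -0.002 until the drop; about -0.010 when dropped into the thread; then 0.012 lower per turn forward, about -0.021 one turn after the drop; -0.030 lowest. The steel bar, 24 mm wide, reaches 76 mm from the bolt over the mould, underside 77 mm (rubber foot 56 mm) above the worktop at the start.
- mould: light blue silicone mould 56 x 69 x 18 mm lying loose in the box; stays there
- tan_cast: tan plaster dental cast 54 x 69 x 28 mm, bystander, origin at the centre of its underside
- pink_cast: pink plaster dental cast 53 x 65 x 28 mm, bystander, origin at the centre of its underside
- pad_by: worn tan abrasive pad 37 x 42 x 10 mm, bystander, origin at the centre of its underside

How it is judged (in metres and radians):
On the way, in this order (a step that is already met when the one before it is completed fails the run):
1. jar and dropper bottle stand in their pockets, upright and fully down, let go (horizontal distance between powder_jar and jar_pocket below 0.006 m and z of each of powder_jar, liquid_bottle in the frame of case below 0.007 m and angle between each of powder_jar, liquid_bottle's own z axis and vertical below 0.1 rad and horizontal distance between liquid_bottle and bottle_pocket below 0.006 m and contact force between the fingers and powder_jar below 0.3 N and contact force between the fingers and liquid_bottle below 0.3 N), for 0.2 s.
2. the bolt, turned backward, has dropped into its thread (value of joint hold_bar between -0.0125 and -0.0075 m), for 0.1 s.
At the end, for the whole second after the job is handed in: Jar and bottle in their pockets: 6 mm of centre, 3 mm of floor, 0.1 rad of upright, untouched; bolt 17.2 to 24.3 mm below its start (one turn after the drop, within a quarter turn), still; fingers grip the red handle with over 4 N; mould in the box; casts and pad within 30 mm of their start (all of step 1 and value of joint hold_bar between -0.0243 and -0.0172 m and velocity of joint crank between -0.1 and 0.1 rad/s and contact force between the fingers and handle above 4 N and horizontal distance between the grasp point and handle below 0.015 m and z of mould in the frame of case below 0.012 m and horizontal distance between mould and case below 0.02 m and distance of each of tan_cast, pink_cast, pad_by from where it was at the start of the episode below 0.03 m); the arm keeps its last pose, push and grip.
It fails at once if a plaster cast or the pad was pushed more than 30 mm (distance of any of tan_cast, pink_cast, pad_by from where it was at the start of the episode above 0.03 m).
It also fails if it takes over 72 s, if anything falls off the work surface, if the arm or the gripper's body presses on something with over 40 N, if the wrist force passes 120 N, or if a joint passes its speed limit or range.

ROBOT

A 7-joint arm with a two-finger parallel gripper is mounted at the origin on a cart in front of the work surface, level with it; the furniture and walls round the work are solid. World frame = base frame: x ahead of the robot, y to its left, z up, the work surface at z = 0. Lengths are in mm, angles in rad, forces in N, time in s.
With the tool pointing down it reaches from about 425 to 950 mm from the base axis. Payload 4.7 kg.
Tool frame: the origin (TCP) lies at the very end of the fingers, on their centre line; the grasp point (between the pads) lies 19 mm behind it; z points along the fingers, y is the line along which they close (so a half turn about z gives the same grasp; the last joint's range is limited). The gripper opens to 85 mm and grips with 20 to 120 N. Pads are 22 mm wide; open, the fingers measure 114 mm over their backs; the gripper's body (76 mm by 85 mm) begins 54 mm behind the grasp point. The pads swing forward as they close: fully open they stand 13 mm farther back than shut.
Start: joints at [-1.261, 0.469, -0.049, 1.532, 0.024, 1.141, -0.082], TCP at [224.3, 636.661, 231.335] pointing down, gripper open.
Joint ranges: [-2.59, 2.59], [-0.33, 1.99], [-1.39, 1.29], [0.1, 2.45], [-1.04, 4.18], [0.21, 1.99], [-2.66, 2.66]. Speed limits (rad/s): [2.57, 2.57, 3.14, 3.14, 3.14, 3.14, 3.14].

INTERFACE

Orientations are given as [roll, pitch, yaw] about the fixed x, y, z axes, in that order (R = Rz(yaw) Ry(pitch) Rx(roll)).
In Python, from cell import manip gives the robot as it stands.
- The arm moves only by the shell command python3 -m pendant 'ROWS' [OPENING]. ROWS is text: rows parted by semicolons, each of 6 numbers parted by spaces: the shift along the tool's x, y, z in mm, then the turn, a rotation vector about the tool's x, y, z in rad. In form: tx ty tz wx wy wz; .... A call has 1 to 20 rows; each row is the pose to reach, as a shift and turn from the pose commanded when the call began, along the tool's axes at that moment; what a row does not reach only later rows make up. A row lasts 1/10 s, in which the tool goes at most 50 mm and 8.59 degrees, less where a joint would pass 70% of its speed; a pose out of reach is approached as far as the arm can. A call with a gripper value outside its range is refused whole. OPENING is the closure, from 0 (fully open) to 1 (shut), set as the call begins (- or left out, the last holds). The fingers move at their own pace and stop on an object; the grip force is fixed at half the most. Time passes only in rows, so rows that repeat a pose let the fingers close. It gives the time, the measured TCP pose, the force, the opening and the grip force at its end, in the units of the state.
- manip.get_obs(): the state, without advancing time (a new reading comes with each control period).
- manip.snapshot(name): name is "scene" or "top" or "wrist"; returns (picture, depth): 400x640x3 uint8, blue, green, red; 400x640 float32, mm along the optical axis (not along the pixel's ray), 0 where there is no reading.
- manip.calibration(name): a dict with "mtx" (3x3 intrinsics, pixels), "world_from_camera" (4x4, takes a point from camera to world coordinates). Camera axes: x right, y down, z forward; pixel columns grow to the right and rows downward; lengths in mm; the calibration is good to about 2 mm. The wrist camera is an equidistant fisheye: a pixel r from the principal point sees the ray r / f radians off the axis. A picture is of the moment at which its call begins: read the wrist's pose just before it. calibration takes no time and is no camera call; for the wrist camera it gives the pose at the moment of the call.
- manip.hand_in(): hands the job in; it is judged then, once.
Trained networks look in the newest picture that a camera, given by its name, has taken for a name from the list of things; names that differ only in an ending like _2 or _b are one class to them, and where a whole thing is asked for, a point or a joint stands for the part that bears it (a point fixed in the world has none). Each returns a list of dicts, best first, with "p" (0 to 1); they miss things now and then, are a little off and sometimes report something else, mostly with a low value. They report only what shows in the picture. A call takes as long as a camera call.
- manip.search_frame(camera, target): "at" ([column, row] as shares, 0 to 1, of the picture: columns of its width, rows of its height, amid what is visible of it).
The state is a dict: "time_s": time; "joint_pos": joint angles; "qvel": joint speeds; "effort": joint torques, N m; "position": TCP position; "tool_rot": TCP orientation; "ft_force": force on the tool from outside, world axes, zero at the start; "moment": the same for the moment, N m; "opening": finger opening in mm; "gripper_force": force on a finger pad.
Only numpy, scipy, OpenCV 4.12 (cv2) and the standard library are available. Lean on these libraries where they do the work, as an engineer would, in place of code of your own. Each camera call takes 0.05 s, during which the arm holds its last target. There are 200 camera calls.

## Working session

There is one attempt and no reset: what is moved stays moved. The work goes in short steps, Python scripts to look and compute and a shell command to move; the robot and the scene stay as the last step left them, time stands still between calls to the robot, and variables do not carry over. Pictures are saved under pics/ and viewed, at most 10 in all, crops included, and the job is handed in when it is done.

```bash
ls; mkdir -p pics
cat > h.py <<'E'
import numpy as np, cv2
from cell import manip
def world(cam,u,v,d,c=None):
    c=c or manip.calibration(cam); K=np.array(c["mtx"]);T=np.array(c["world_from_camera"])
    p=np.array([(u-K[0,2])/K[0,0]*d,(v-K[1,2])/K[1,1]*d,d,1.0]); return (T@p)[:3]
def cloud(cam,d):
    c=manip.calibration(cam);K=np.array(c["mtx"]);T=np.array(c["world_from_camera"])
    v,u=np.mgrid[0:d.shape[0],0:d.shape[1]]
    P=np.stack([(u-K[0,2])/K[0,0]*d,(v-K[1,2])/K[1,1]*d,d,np.ones_like(d)],-1)
    return (P@T.T)[...,:3]
E
python3 - <<'E'
from h import *
o=manip.get_obs(); print(o)
for n in("top","scene"):
    p,d=manip.snapshot(n); cv2.imwrite(f"pics/{n}0.png",p); np.save(f"{n}0.npy",d)
    W=cloud(n,d)
    print(manip.calibration(n))
    for t in["case","jar_pocket","bottle_pocket","bolt_axis","powder_jar","liquid_bottle","handle","crank","hold_bar","mould","tan_cast","pink_cast","pad_by"]:
        for r in manip.search_frame(n,t)[:2]:
            u,v=int(r["at"][0]*640),int(r["at"][1]*400); print(n,t,round(r["p"],2),u,v,W[v,u].round(0))
E
```

```text
pics
{'time_s': 0.0, 'joint_pos': array([-1.26091561,  0.46946831, -0.04859428,  1.53371008,  0.02410016,
        1.14100082, -0.08229635]), 'qvel': array([ 7.74298204e-05,  1.26050412e-03, -9.54544846e-04, -1.17143920e-03,
        4.03840809e-04, -5.11482648e-04, -1.54719376e-04]), 'effort': array([-2.06461596e-04, -5.10293090e+01, -4.66134993e-02, -2.37715369e+01,
        1.06957782e-02,  7.25691862e-03, -7.42851199e-06]), 'position': array([224.12116988, 636.07625686, 230.23646936]), 'tool_rot': array([-3.13959317e+00,  7.46337966e-05,  2.80284711e+00]), 'ft_force': array([ 0.84904707, -0.06680505, -0.7585604 ]), 'moment': array([ 0.0188112 ,  0.02632295, -0.04458158]), 'gripper_force': 0.0, 'opening': 85.61699850541522}
{'mtx': array([[411.21398999,   0.        , 320.78137112],
       [  0.        , 411.21398999, 198.84231582],
       [  0.        ,   0.        ,   1.        ]]), 'world_from_camera': array([[-2.48993921e-02, -9.91645149e-01,  1.26569814e-01,
         4.39260087e+02],
       [-9.99666531e-01,  2.55652755e-02,  3.63903934e-03,
        -9.56601732e+01],
       [-6.8
[... 1339 characters left out ...]
0]])}
scene case 0.87 284 180 [552.  53.  15.]
scene jar_pocket 0.96 284 164 [575. 104.  21.]
scene bottle_pocket 0.74 284 177 [556.  62.  17.]
scene bolt_axis 0.83 290 180 [564.  43.  18.]
scene powder_jar 0.97 391 312 [ 574. -398.   38.]
scene powder_jar 0.58 289 178 [566.  54.  15.]
scene liquid_bottle 0.78 319 322 [ 443. -350.   34.]
scene liquid_bottle 0.74 410 256 [ 698. -294.   11.]
scene crank 0.58 279 126 [600. 181.  86.]
scene crank 0.35 292 177 [574.  51.  17.]
scene hold_bar 0.68 284 138 [591. 128.  86.]
scene mould 0.73 288 174 [571.  72.  12.]
scene tan_cast 0.81 346 166 [723.  28.  11.]
scene pink_cast 0.88 409 258 [ 692. -298.   13.]
scene pad_by 0.75 232 225 [383. -21.   7.]
```

Run:
```python
import cv2
p=cv2.imread("pics/top0.png")[110:300,170:480]; cv2.imwrite("pics/v1.png",cv2.resize(p,None,fx=2.55,fy=2.55,interpolation=cv2.INTER_CUBIC))
```

```text
(no output)
```

View pics/v1.png

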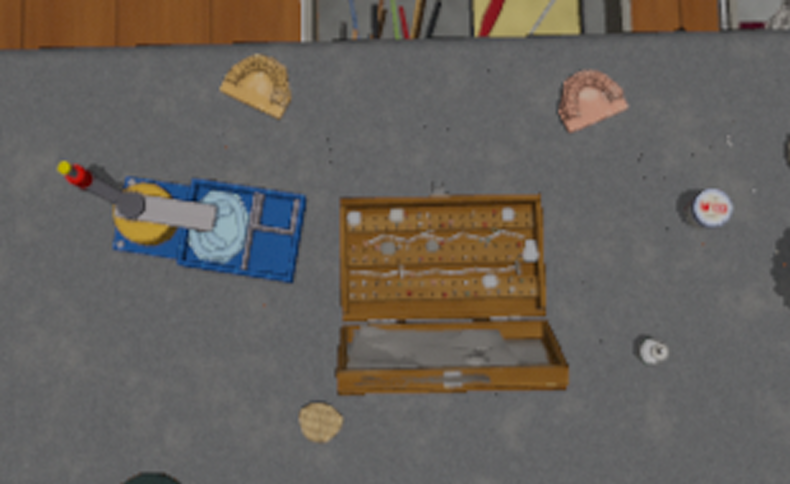

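View pics/scene0.png

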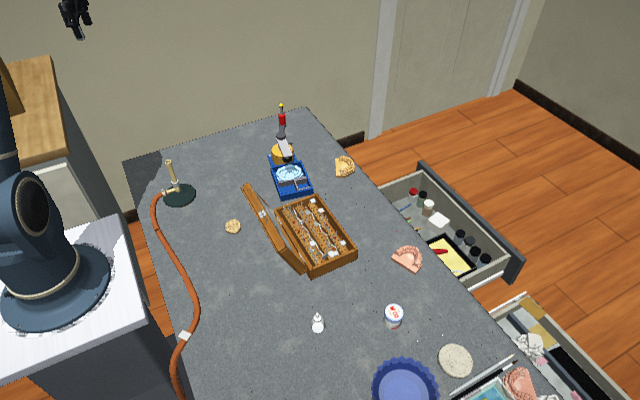

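Run:
```python
from h import *
for n in("top","scene"):
    p=cv2.imread(f"pics/{n}0.png");d=np.load(f"{n}0.npy");W=cloud(n,d)
    hsv=cv2.cvtColor(p,cv2.COLOR_BGR2HSV);H,S,V=[hsv[...,i].astype(int) for i in range(3)]
    X,Y,Z=W[...,0],W[...,1],W[...,2]; ok=d>0
    def reg(x,y,r):return ok&(abs(X-x)<r)&(abs(Y-y)<r)
    m=ok&(H>98)&(H<125)&(S>140)&(abs(X-580)<120)&(abs(Y-60)<130)
    print(n,"blue",m.sum())
    mt=m&(Z>17)&(Z<27); pts=np.c_[X[mt],Y[mt]].astype(np.float32); print("rim",len(pts),cv2.minAreaRect(pts))
    b=reg(590,130,60)&(H>15)&(H<32)&(S>120)&(Z>36)&(Z<52)
    if b.sum()>5:
        print("brass",b.sum(),cv2.minEnclosingCircle(np.c_[X[b],Y[b]].astype(np.float32)))
    r=reg(608,173,50)&((H<8)|(H>172))&(S>150)&(Z>70); print("red",r.sum(),W[r].mean(0).round(1),W[r].min(0),W[r].max(0))
    for nm,x,y,zz in(("jar",574,-405,35),("bot",443,-338,8)):
        q=reg(x,y,35)&(Z>zz); P=W[q]; print(nm,q.sum(),P.mean(0).round(1),cv2.minEnclosingCircle(P[:,:2].astype(np.float32)),P[:,2].max())
    q=ok&(Y<-20)&(Y>-300)&(X>400)&(X<640)&(Z>8); P=W[q]; print("woodbox",P.min(0),P.max(0)); 
    q=ok&(X<900)&(X>300)&(abs(Y)<500)&(Z>60);P=W[q];print("tall",P.min(0),P.max(0))
```

```text
top blue 978
rim 245 ((569.5806884765625, 48.84248733520508), (112.96401977539062, 84.35296630859375), 79.66305541992188)
brass 177 ((585.9176635742188, 138.29396057128906), 28.074501037597656)
red 54 [607.7 176.9 114.4] [601.76568092 171.56711196  91.91376635] [616.36582047 186.87663917 133.97046409]
jar 187 [ 576.6 -401.4   42.4] ((577.0162353515625, -402.2886657714844), 18.44900131225586) 46.83973391475922
bot 109 [ 443.  -340.4   32.5] ((442.96038818359375, -343.2735595703125), 13.032901763916016) 54.941997290907466
woodbox [ 400.29193643 -241.46257902    8.11229329] [608.16269091 -22.22605224 158.48261726]
tall [ 300.02147015 -241.46113705   60.05158453] [619.5597585  188.58261397 158.48261726]
scene blue 662
rim 232 ((568.7098388671875, 47.490966796875), (117.34435272216797, 86.13076782226562), 79.90370178222656)
brass 113 ((584.613525390625, 137.3814697265625), 29.090362548828125)
red 63 [607.4 175.7 109.3] [600.63814803 169.795155    91.55696859] [617.37036196 188.0716387  122.36092078]
jar 285 [ 575.1 -403.3   41.2] ((575.97900390625, -401.91619873046875), 18.82501983642578) 45.041836030473064
bot 195 [ 439.5 -349.    29.9] ((441.409423828125, -344.69921875), 13.185803413391113) 56.70082078673795
woodbox [ 411.82224984 -243.70375286    8.00645743] [595.46209501 -44.17234928 155.44135975]
tall [ 300.32055777 -243.61193209   60.08809172] [617.63415054 188.0716387  155.44135975]
```

```bash
cat >> h.py <<'E'
from scipy.spatial.transform import Rotation as Ro
def go(xyz,yaw=2.963):
    o=manip.get_obs(); R=Ro.from_euler('xyz',o["tool_rot"]); T=Ro.from_euler('xyz',[np.pi,0,yaw])
    print("t",o["time_s"].__round__(2),"row:",*R.inv().apply(np.array(xyz)-o["position"]).round(1),*(R.inv()*T).as_rotvec().round(3))
CB=np.array([585.3,138.0]); CY=-0.178
def case(x,y): # case frame xy -> world
    c,s=np.cos(CY),np.sin(CY); O=CB-np.array([-s*62,c*62]); return O+np.array([c*x-s*y,s*x+c*y])
E
python3 -c "
from h import *
print(case(0,-30),case(-17.5,-61),case(22.5,-61)); go([540,20,250])
c=manip.calibration('wrist');print(c, manip.get_obs()['position'])"
```

```text
[569.01033931  47.45361987] [546.29793568  20.04200333] [585.66592704  12.95954216]
t 1.4 row: -502.7 -476.7 -18.7 0.0 -0.0 -0.16
{'mtx': array([[309.70691629,   0.        , 321.88281924],
       [  0.        , 309.70691629, 200.48835594],
       [  0.        ,   0.        ,   1.        ]]), 'world_from_camera': array([[ 3.31555224e-01,  9.00172630e-01,  2.82418783e-01,
         1.53556674e+02],
       [ 9.43435800e-01, -3.16301169e-01, -9.94105723e-02,
         6.61924425e+02],
       [-1.57285176e-04,  2.99404085e-01, -9.54126391e-01,
         3.74490446e+02],
       [ 0.00000000e+00,  0.00000000e+00,  0.00000000e+00,
         1.00000000e+00]])} [224.29420357 636.65255025 231.32444738]
```

```bash
R="-503 -477 -19 0 0 -0.16"; python3 -m pendant '-503 -477 -19 0 0 -0.16; -503 -477 -19 0 0 -0.16; -503 -477 -19 0 0 -0.16; -503 -477 -19 0 0 -0.16; -503 -477 -19 0 0 -0.16; -503 -477 -19 0 0 -0.16; -503 -477 -19 0 0 -0.16; -503 -477 -19 0 0 -0.16; -503 -477 -19 0 0 -0.16; -503 -477 -19 0 0 -0.16; -503 -477 -19 0 0 -0.16; -503 -477 -19 0 0 -0.16; -503 -477 -19 0 0 -0.16; -503 -477 -19 0 0 -0.16; -503 -477 -19 0 0 -0.16; -503 -477 -19 0 0 -0.16; -503 -477 -19 0 0 -0.16; -503 -477 -19 0 0 -0.16'
cat >> h.py <<'E'
def wcloud(d,c,ray=False):
    K=np.array(c["mtx"]);T=np.array(c["world_from_camera"])
    v,u=np.mgrid[0:d.shape[0],0:d.shape[1]]
    dx,dy=(u-K[0,2])/K[0,0],(v-K[1,2])/K[1,1]; th=np.hypot(dx,dy)+1e-9
    k=np.tan(np.minimum(th,1.5))/th
    P=np.stack([dx*k*d,dy*k*d,d,np.ones_like(d)],-1)
    return (P@T.T)[...,:3]
def wpix(P,c):
    K=np.array(c["mtx"]);T=np.linalg.inv(np.array(c["world_from_camera"]))
    q=T[:3,:3]@np.asarray(P,float)+T[:3,3]; r=np.hypot(q[0],q[1]);th=np.arctan2(r,q[2])
    return K[0,2]+K[0,0]*th*q[0]/r, K[1,2]+K[1,1]*th*q[1]/r
E
python3 - <<'E'
from h import *
print(manip.get_obs()["position"],manip.get_obs()["tool_rot"],manip.get_obs()["joint_pos"])
c=manip.calibration('wrist');p,d=manip.snapshot('wrist');W=wcloud(d,c)
cv2.imwrite("pics/w1raw.png",p);np.savez("w1.npz",d=d,m=c["mtx"],T=c["world_from_camera"])
hsv=cv2.cvtColor(p,cv2.COLOR_BGR2HSV);H,S=[hsv[...,i].astype(int) for i in range(2)]
X,Y,Z=np.moveaxis(W,-1,0)
m=(d>0)&(H>98)&(H<125)&(S>140)&(abs(X-575)<110)&(abs(Y-50)<110)&(Z>18)&(Z<26)
print(m.sum(),cv2.minAreaRect(np.c_[X[m],Y[m]].astype(np.float32)),np.median(Z[m]))
b=(d>0)&(abs(X-585)<40)&(abs(Y-138)<40)&(H>15)&(H<32)&(S>120)&(Z>38)&(Z<50)
if b.sum()>5: print(b.sum(),cv2.minEnclosingCircle(np.c_[X[b],Y[b]].astype(np.float32)))
q=p.copy()
for cx,cy,h in((-17.5,-61,20.5),(22.5,-61,15.5)):
    pts=[wpix([*case(cx+a*h,cy+bb*h),22],c) for a,bb in((-1,-1),(1,-1),(1,1),(-1,1))]
    cv2.polylines(q,[np.array(pts,np.int32)],True,(0,0,255),1)
pts=[wpix([*case(a*43,-30+bb*56.5),22],c) for a,bb in((-1,-1),(1,-1),(1,1),(-1,1))]
cv2.polylines(q,[np.array(pts,np.int32)],True,(0,255,0),1)
u,v=map(int,wpix([569,47,22],c));print(u,v)
u=min(max(u,160),480);v=min(max(v,120),280)
cv2.imwrite("pics/w1.png",cv2.resize(q[v-120:v+120,u-160:u+160],None,fx=2.5,fy=2.5,interpolation=cv2.INTER_CUBIC))
E
```

```text
time_s: 3.2
position: [539.7, 21.5, 250.2]
tool_rot: [3.141, -0.001, 2.966]
ft_force: [-0.5, -0.0, 0.5]
opening: 85.3
gripper_force: 0.0
[539.67271019  21.46441198 250.20089294] [ 3.14094131e+00 -5.08364285e-04  2.96596295e+00] [-0.3472624   0.23105953  0.2753357   1.84462256 -0.07167741  1.07572782
  1.35039235]
218 ((565.3552856445312, 16.01996612548828), (43.737327575683594, 82.97957611083984), 80.04381561279297) 22.546897027787452
509 ((578.4953002929688, 144.31283569335938), 24.960861206054688)
346 187
```

View pics/w1.png

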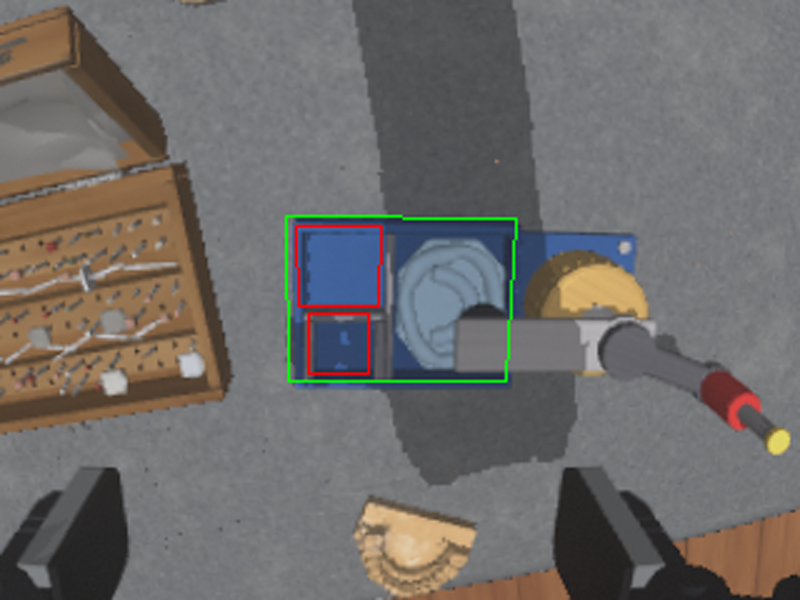

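```bash
python3 -c "
from h import *
go([560,-390,250]);go([560,-390,140])"
```

```text
t 3.25 row: -91.9 -401.4 -0.0 0.001 -0.0 0.003
t 3.25 row: -92.0 -401.5 110.0 0.001 -0.0 0.003
```

```bash
python3 -m pendant '-92 -401 0 0 0 0; -92 -401 0 0 0 0; -92 -401 0 0 0 0; -92 -401 0 0 0 0; -92 -401 0 0 0 0; -92 -401 0 0 0 0; -92 -401 0 0 0 0; -92 -401 0 0 0 0; -92 -401 110 0 0 0; -92 -401 110 0 0 0; -92 -401 110 0 0 0; -92 -401 110 0 0 0; -92 -401 110 0 0 0; -92 -401 110 0 0 0'
python3 - <<'E'
from h import *
o=manip.get_obs();print(o["position"],o["tool_rot"],o["joint_pos"])
c=manip.calibration('wrist');p,d=manip.snapshot('wrist');W=wcloud(d,c)
cv2.imwrite("pics/w2.png",p)
X,Y,Z=np.moveaxis(W,-1,0)
for nm,x,y,zz,zm in(("jar",576.5,-402,38,50),("bot",442,-343,8,60)):
    q=(d>0)&(abs(X-x)<35)&(abs(Y-y)<35)&(Z>zz)&(Z<zm);P=W[q]
    if q.sum()>5: print(nm,q.sum(),cv2.minEnclosingCircle(P[:,:2].astype(np.float32)),P[:,2].max(),P[:,:2].mean(0))
    print(wpix([x,y,20],c))
go([576.5,-402,80])
E
```

```text
time_s: 4.65
position: [561.3, -391.8, 143.5]
tool_rot: [-3.14, 0.005, 2.964]
ft_force: [-0.2, 0.3, -0.2]
opening: 85.5
gripper_force: 0.0
[ 561.25614497 -391.75568215  143.48441155] [-3.13995524  0.0049836   2.96404608] [ 0.27929845  0.58094871  0.3977477   1.61912868 -0.25813952  0.98842469
  2.15337533]
jar 1389 ((578.8829345703125, -402.1450500488281), 18.538780212402344) 45.795579061590985 [ 577.87684352 -401.96083941]
(np.float64(313.8484016479057), np.float64(208.44461464567445))
bot 804 ((445.12615966796875, -344.0517883300781), 13.250141143798828) 57.807938176025516 [ 447.29168669 -345.96509238]
(np.float64(354.0812437395769), np.float64(47.61453648710807))
t 4.7 row: -16.8 -7.3 63.3 -0.001 0.005 0.001
```

View pics/w2.png

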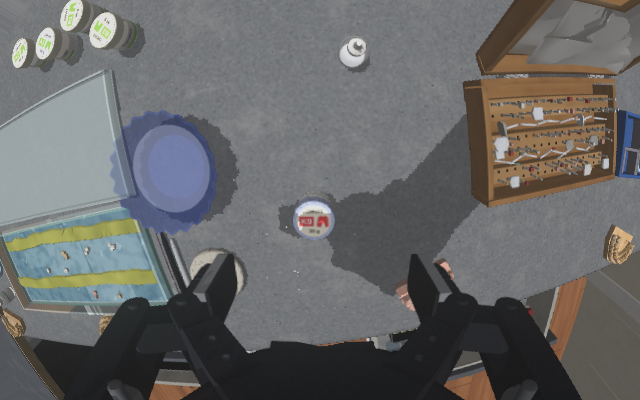

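```bash
python3 -m pendant '-17.6 -7.4 50 0 0.005 0; -17.6 -7.4 90 0 0.005 0; -17.6 -7.4 121 0 0.005 0; -17.6 -7.4 121 0 0.005 0; -17.6 -7.4 121 0 0.005 0; -17.6 -7.4 121 0 0.005 0'; python3 -c "
from h import *
go([577.3,-402,22])"
```

```text
time_s: 5.3
position: [577.2, -403.2, 22.6]
tool_rot: [-3.139, -0.0, 2.963]
ft_force: [0.3, 0.5, -0.4]
opening: 85.2
gripper_force: 0.0
t 5.3 row: 0.1 1.2 0.6 -0.002 -0.0 -0.0
```

```bash
python3 -m pendant '0 1 0 0 0 0; 0 1 0 0 0 0; 0 1 0 0 0 0; 0 1 0 0 0 0; 0 1 0 0 0 0; 0 1 0 0 0 0; 0 1 0 0 0 0; 0 1 0 0 0 0' 1
python3 - <<'E'
from h import *
o=manip.get_obs();print(o["position"],o["joint_pos"])
c=manip.calibration('wrist');p,d=manip.snapshot('wrist');W=wcloud(d,c)
X,Y,Z=np.moveaxis(W,-1,0)
q=(d>0)&(abs(X-577)<25)&(abs(Y+402)<25)&(Z>38)&(Z<50);hsv=cv2.cvtColor(p,cv2.COLOR_BGR2HSV)
q&=hsv[...,2]>90
P=W[q];print(q.sum(),P[:,2].max(),cv2.minEnclosingCircle(P[:,:2].astype(np.float32)),P[:,:2].mean(0))
E
```

```text
time_s: 6.1
position: [576.1, -401.1, 20.3]
tool_rot: [-3.142, -0.004, 2.963]
ft_force: [-1.3, 1.4, 4.8]
opening: 34.3
gripper_force: 59.3
[ 576.06780804 -401.05443917   20.28967816] [ 0.32041934  0.7499711   0.34562345  1.63443965 -0.32006492  0.81713242
  2.19388825]
4364 49.744548779729996 ((575.8866577148438, -404.2015686035156), 22.558116912841797) [ 576.43890374 -401.42651346]
```

```bash
python3 -c "
from h import *
go([560,-390,240]);go([545,12,240])"
```

```text
t 6.15 row: 18.6 8.0 -219.7 -0.0 -0.004 -0.0
t 6.15 row: 104.9 400.9 -219.4 -0.0 -0.004 -0.0
```

```bash
python3 -m pendant '0 0 -40 0 -0.004 0; 0 0 -90 0 -0.004 0; 0 0 -140 0 -0.004 0; 10 0 -190 0 -0.004 0; 18 8 -220 0 -0.004 0; 105 401 -220 0 -0.004 0; 105 401 -220 0 -0.004 0; 105 401 -220 0 -0.004 0; 105 401 -220 0 -0.004 0; 105 401 -220 0 -0.004 0; 105 401 -220 0 -0.004 0; 105 401 -220 0 -0.004 0; 105 401 -220 0 -0.004 0; 105 401 -220 0 -0.004 0; 105 401 -220 0 -0.004 0; 105 401 -220 0 -0.004 0; 105 401 -220 0 -0.004 0'
python3 - <<'E'
from h import *
o=manip.get_obs();print(o["position"],o["tool_rot"])
c=manip.calibration('wrist');p,d=manip.snapshot('wrist');W=wcloud(d,c)
np.savez("w3.npz",p=p,d=d,mtx=c["mtx"],T=c["world_from_camera"],pos=o["position"])
cv2.imwrite("pics/w3.png",cv2.resize(p[80:330,160:480],None,fx=2.4,fy=2.4,interpolation=cv2.INTER_CUBIC))
E
```

```text
time_s: 7.85
position: [544.6, 10.1, 239.7]
tool_rot: [-3.141, -0.001, 2.959]
ft_force: [0.6, -0.4, 0.1]
opening: 34.3
gripper_force: 60.0
[544.64122395  10.09722425 239.73891316] [-3.14096911e+00 -9.70474970e-04  2.95921618e+00]
```

View pics/w3.png

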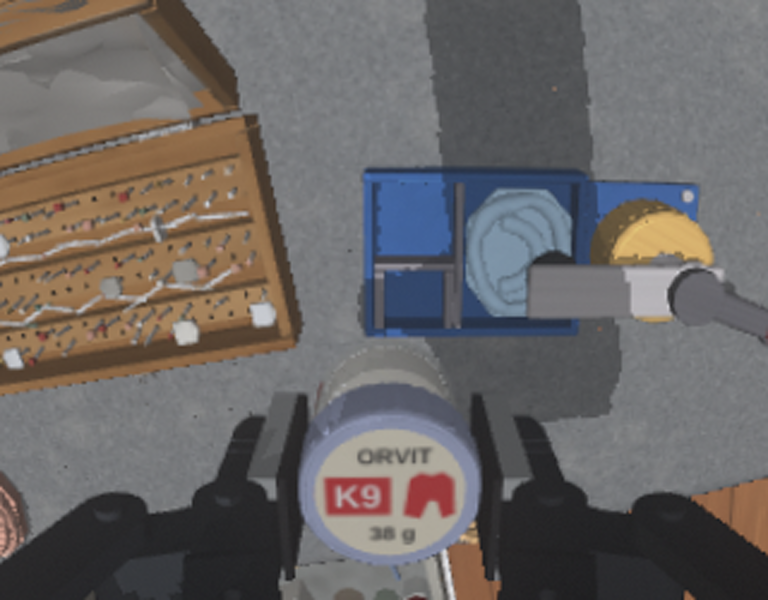

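```bash
cat >> h.py <<'E'
def wray(u,v,z,c):
    K=np.array(c["mtx"]);T=np.array(c["world_from_camera"])
    dx,dy=(u-K[0,2])/K[0,0],(v-K[1,2])/K[1,1]; th=np.hypot(dx,dy)+1e-12
    r=T[:3,:3]@np.array([np.sin(th)*dx/th,np.sin(th)*dy/th,np.cos(th)]); o=T[:3,3]
    return (o+r*(z-o[2])/r[2])[:2]
E
python3 - <<'E'
from h import *
c=dict(np.load("w3.npz"));c["world_from_camera"]=c["T"];p,d=c["p"],c["d"];W=wcloud(d,c);X,Y,Z=np.moveaxis(W,-1,0)
zt=c["pos"][2]-20.3+43
f=lambda a,b,z:wray(160+a/2.4,80+b/2.4,z,c)
print("corners",[f(*q,22).round(1) for q in((364,170),(585,171),(577,335),(366,335))],"mean",np.mean([f(*q,22) for q in((364,170),(585,171),(577,335),(366,335))],0))
print("lid",f(391,487,zt),zt, [f(*q,zt).round(1) for q in((302,487),(480,487),(391,562),(391,412))])
P=W[(d>0)&(abs(Z-zt)<5)&(abs(X-545)<23)&(abs(Y-10)<23)]; print(len(P),np.median(P[:,2]))
m=(d>0)&(abs(Z-np.median(P[:,2]))<2.5)&(abs(X-545)<30)&(abs(Y-10)<30); P=W[m]
hsv=cv2.cvtColor(p,cv2.COLOR_BGR2HSV); m&=hsv[...,2]>95;P=W[m]
print("depth lid",len(P),cv2.minEnclosingCircle(P[:,:2].astype(np.float32)),P[:,:2].mean(0),np.percentile(P[:,:2],[1,99],axis=0))
H,S=[hsv[...,i].astype(int) for i in range(2)]
m=(d>0)&(H>98)&(H<125)&(S>140)&(abs(X-575)<70)&(abs(Y-50)<90)&(Z>17)&(Z<27);P=W[m]
print("rim",len(P),np.median(P[:,2]),cv2.minAreaRect(P[:,:2].astype(np.float32)))
# colour-only: blue mask projected to z=22, outer hull
E
```

```text
corners [array([519.8,   2.4]), array([538.8, 110.9]), array([625.1,  97. ]), array([604.4, -12.9])] mean [571.98897531  49.34531192]
lid [546.9036771   10.31655621] 262.4389131557591 [array([544. ,  -6.5]), array([550.2,  27. ]), array([565.,   7.]), array([531. ,  13.2])]
4684 263.1963181746496
depth lid 4061 ((544.6436157226562, 7.396767616271973), 22.695240020751953) [545.92749308   9.93771887] [[530.25376823  -6.86235644]
 [563.70979267  26.15910465]]
rim 254 22.49636359881228 ((566.0485229492188, 13.083162307739258), (37.66352462768555, 85.15839385986328), 79.18302154541016)
```

Run:
```python
from h import *
c=dict(np.load("w3.npz"));c["world_from_camera"]=c["T"];p=c["p"]
yaw=-0.18;C,S=np.cos(yaw),np.sin(yaw); O=np.array([572.,49.35])
# cols: case y -95..-15 (px 7/mm) ; rows: case x -50..50
k=6; ys=np.arange(-95,35,1/k); xs=np.arange(-50,50,1/k)
mu=np.zeros((len(xs),len(ys)),np.float32);mv=mu.copy()
for i,x in enumerate(xs):
    for j,y in enumerate(ys):
        yy=y+30; mu[i,j],mv[i,j]=wpix([O[0]+C*x-S*yy,O[1]+S*x+C*yy,22],c)
r=cv2.remap(p,mu,mv,cv2.INTER_CUBIC)
def rect(x0,x1,y0,y1,col): cv2.rectangle(r,(int((y0+95)*k),int((x0+50)*k)),(int((y1+95)*k),int((x1+50)*k)),col,1)
rect(-43,43,-86.5,26.5,(0,255,0));rect(-38,3,-81.5,-40.5,(0,0,255));rect(7,38,-76.5,-45.5,(0,0,255))
cv2.imwrite("pics/rect.png",r)
```

```text
(no output)
```

View pics/rect.png

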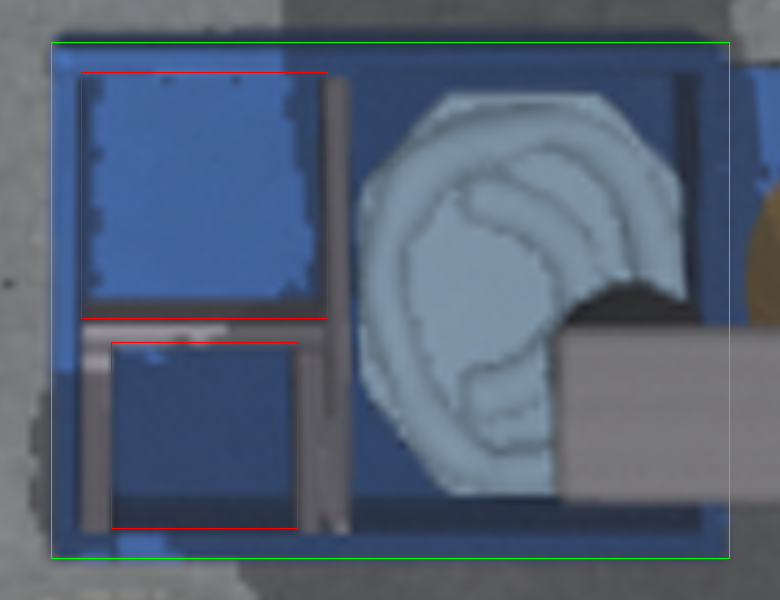

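```bash
python3 -c "
from h import *
go([547.4,21.9,60],2.9616)"
```

```text
t 7.9 row: -0.8 12.1 179.7 -0.001 -0.001 -0.002
```

```bash
python3 -m pendant '-0.8 12.1 40 0 -0.001 -0.002; -0.8 12.1 90 0 -0.001 -0.002; -0.8 12.1 130 0 -0.001 -0.002; -0.8 12.1 165 0 -0.001 -0.002; -0.8 12.1 179 0 -0.001 -0.002; -0.8 12.1 179 0 -0.001 -0.002; -0.8 12.1 179 0 -0.001 -0.002; -0.8 12.1 179 0 -0.001 -0.002'
cat > rect.py <<'E'
import sys
from h import *
def rectify(name,O,yaw,z=22,k=6):
    o=manip.get_obs();c=manip.calibration('wrist');p,d=manip.snapshot('wrist')
    C,S=np.cos(yaw),np.sin(yaw)
    ys=np.arange(-105,25,1/k); xs=np.arange(-50,50,1/k)
    x,y=np.meshgrid(xs,ys+30,indexing='ij')
    K=np.array(c["mtx"]);T=np.linalg.inv(np.array(c["world_from_camera"]))
    P=np.stack([O[0]+C*x-S*y,O[1]+S*x+C*y,np.full_like(x,z)],-1)@T[:3,:3].T+T[:3,3]
    r=np.hypot(P[...,0],P[...,1]);th=np.arctan2(r,P[...,2])
    im=cv2.remap(p,(K[0,2]+K[0,0]*th*P[...,0]/r).astype(np.float32),(K[1,2]+K[1,1]*th*P[...,1]/r).astype(np.float32),cv2.INTER_CUBIC)
    f=lambda x,y:(int((y+105)*k),int((x+50)*k))
    for a in((-43,43,-86.5,26.5,(0,255,0)),(-38,3,-81.5,-40.5,(0,0,255)),(7,38,-76.5,-45.5,(0,0,255))):
        cv2.rectangle(im,f(a[0],a[2]),f(a[1],a[3]),a[4],1)
    cv2.imwrite(name,im); return o,c,p,d,W if 0 else wcloud(d,c)
E
python3 - <<'E'
from rect import *
o,c,p,d,W=rectify("pics/rect2.png",(572.5,49.25),-0.18)
print(o["position"],o["tool_rot"],o["ft_force"])
X,Y,Z=np.moveaxis(W,-1,0);t=o["position"];zt=t[2]-20.3+43
hsv=cv2.cvtColor(p,cv2.COLOR_BGR2HSV)
m=(d>0)&(abs(Z-zt)<4)&(abs(X-t[0])<24)&(abs(Y-t[1])<24)&(hsv[...,2]>95);P=W[m]
print(len(P),np.median(P[:,2]),zt,np.percentile(P[:,:2],[1,99],axis=0),np.percentile(P[:,:2],[1,99],axis=0).mean(0))
E
```

```text
time_s: 8.7
position: [549.1, 23.9, 62.8]
tool_rot: [3.14, 0.004, 2.964]
ft_force: [1.3, -0.7, -0.6]
opening: 34.5
gripper_force: 60.0
[549.11543754  23.93456066  62.76462426] [3.14028513 0.00378024 2.96428117] [ 1.33356888 -0.74938131 -0.5648515 ]
4302 86.2362543086578 85.46462426082074 [[534.27766784   4.81103255]
 [567.91401073  40.08771787]] [551.09583929  22.44937521]
```

View pics/rect2.png

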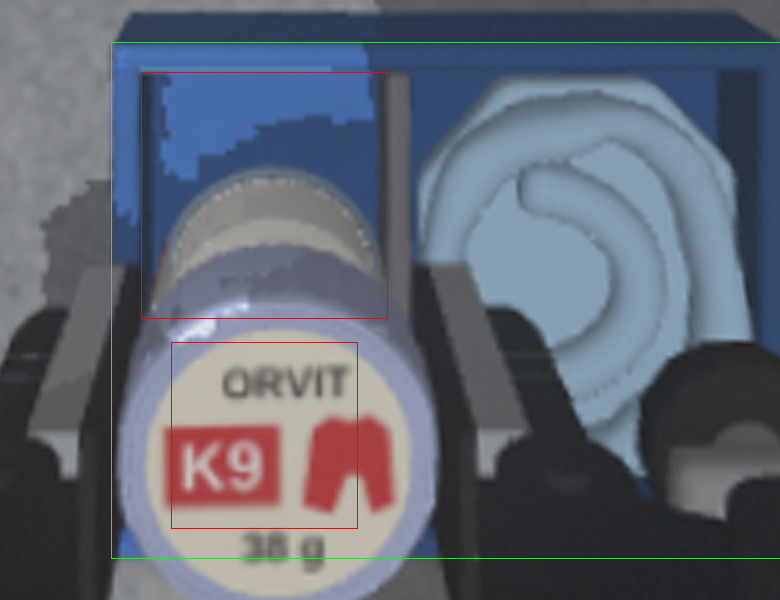

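```bash
python3 -m pendant '0 0 0 0 0 0; 0 0 0 0 0 0; 0 0 0 0 0 0'
python3 - <<'E'
from h import *
go([547.4,21.8,25],2.9616)
o=manip.get_obs();c=manip.calibration('wrist');p,d=manip.snapshot('wrist');W=wcloud(d,c);t=o["position"];print(t)
zt=t[2]-20.3+43
hsv=cv2.cvtColor(p,cv2.COLOR_BGR2HSV);H,S,V=[hsv[...,i].astype(int) for i in range(3)]
X,Y,Z=np.moveaxis(W,-1,0)
lid=(abs(X-t[0])<26)&(abs(Y-t[1])<26)&(abs(Z-zt)<4)&(d>0)&(V>110)
n,l,s,ce=cv2.connectedComponentsWithStats(lid.astype(np.uint8));i=1+s[1:,4].argmax()
P=W[l==i];(cx,cy),r=cv2.minEnclosingCircle(P[:,:2].astype(np.float32));print(cx,cy,r,P[:,:2].mean(0),np.percentile(P[:,:2],[.5,99.5],axis=0))
E
```

```text
time_s: 9.05
position: [547.6, 24.2, 61.3]
tool_rot: [3.141, 0.001, 2.965]
ft_force: [-0.4, 0.0, -0.8]
opening: 34.6
gripper_force: 60.0
t 9.05 row: -0.2 -2.4 36.3 0.0 0.001 0.003
[547.63865414  24.2136114   61.27541136]
550.2490844726562 23.774492263793945 18.353464126586914 [548.48195046  24.12078675] [[532.54515632   7.21755086]
 [567.03963488  40.63649993]]
```

```bash
python3 -m pendant '0.2 -2.2 6 0 0.001 0.003; 0.2 -2.2 6 0 0.001 0.003; 0.2 -2.2 12 0 0.001 0.003; 0.2 -2.2 18 0 0.001 0.003; 0.2 -2.2 22 0 0.001 0.003; 0.2 -2.2 22 0 0.001 0.003; 0.2 -2.2 22 0 0.001 0.003'; python3 -c "
from h import *
go([547.2,22,25],2.9616)"
```

```text
time_s: 9.8
position: [546.8, 21.9, 38.6]
tool_rot: [-3.141, -0.001, 2.962]
ft_force: [-0.5, -0.1, -0.8]
opening: 34.7
gripper_force: 60.0
t 9.8 row: -0.4 0.2 13.6 -0.0 -0.001 0.0
```

```bash
python3 -m pendant '-0.4 0.2 5 0 0 0; -0.4 0.2 10 0 0 0; -0.4 0.2 13 0 0 0; -0.4 0.2 13.5 0 0 0; -0.4 0.2 13.5 0 0 0; -0.4 0.2 13.5 0 0 0'
```

```text
time_s: 10.4
position: [548.2, 18.0, 26.0]
tool_rot: [-3.139, 0.002, 2.957]
ft_force: [-0.7, -8.7, 3.2]
opening: 34.0
gripper_force: 68.6
```

```bash
python3 -m pendant '0 0 0 0 0 0; 0 0 0 0 0 0; 0 0 0 0 0 0; 0 0 0 0 0 0; 0 0 0 0 0 0' 0.46
```

```text
time_s: 10.9
position: [547.2, 13.2, 26.2]
tool_rot: [-3.134, 0.001, 2.953]
ft_force: [-2.5, -16.7, 7.8]
opening: 45.9
gripper_force: 0.0
```

```bash
python3 -m pendant '0 0 -5 0 0 0; 0 0 -12 0 0 0; 0 0 -20 0 0 0; 0 0 -30 0 0 0; 0 0 -45 0 0 0; 0 0 -60 0 0 0; 0 0 -60 0 0 0'
python3 - <<'E'
from h import *
o=manip.get_obs();c=manip.calibration('wrist');p,d=manip.snapshot('wrist');W=wcloud(d,c);t=o["position"];print(t)
cv2.imwrite("pics/j1.png",p[100:360,140:500])
X,Y,Z=np.moveaxis(W,-1,0)
for zr in((38,55),):
    m=(d>0)&(abs(X-549)<26)&(abs(Y-22)<26)&(Z>zr[0])&(Z<zr[1])
    n,l,s,ce=cv2.connectedComponentsWithStats(m.astype(np.uint8));i=1+s[1:,4].argmax();P=W[l==i]
    print(len(P),np.percentile(P,[1,50,99],axis=0),cv2.minEnclosingCircle(P[:,:2].astype(np.float32)))
    A=np.c_[P[:,:2]-P[:,:2].mean(0),np.ones(len(P))];print(np.linalg.lstsq(A,P[:,2],rcond=None)[0])
E
```

```text
time_s: 11.6
position: [549.2, 23.2, 87.7]
tool_rot: [3.139, 0.004, 2.963]
ft_force: [0.5, 0.2, 0.4]
opening: 46.0
gripper_force: 0.0
[549.17890245  23.16869763  87.69892337]
2430 [[533.64407153   0.69437589  39.48714995]
 [549.28210432  17.93097954  47.53184174]
 [567.69000695  34.55919267  49.04524935]] ((551.245361328125, 17.55449676513672), 18.609403610229492)
[ 6.35366280e-02 -1.05563942e-02  4.71759841e+01]
```

```bash
python3 -m pendant '0 0 0 0 0 0; 0 0 0 0 0 0; 0 0 0 0 0 0'
python3 - <<'E'
from rect import *
o,c,p,d,W=rectify("pics/rect3.png",(572.2,49.3),-0.18)
print(o["position"])
X,Y,Z=np.moveaxis(W,-1,0)
m=(d>0)&(abs(X-549)<26)&(abs(Y-22)<26)&(Z>44)&(Z<55)
n,l,s,ce=cv2.connectedComponentsWithStats(m.astype(np.uint8));i=1+s[1:,4].argmax();P=W[l==i]
print(len(P),np.percentile(P,[1,50,99],axis=0),cv2.minEnclosingCircle(P[:,:2].astype(np.float32)))
A=np.c_[P[:,:2]-P[:,:2].mean(0),np.ones(len(P))];print(np.linalg.lstsq(A,P[:,2],rcond=None)[0])
E
```

```text
time_s: 11.95
position: [546.8, 22.1, 84.6]
tool_rot: [-3.141, -0.002, 2.962]
ft_force: [-0.3, -0.1, -0.2]
opening: 46.0
gripper_force: 0.0
[546.8457599   22.14376491  84.61678702]
2313 [[534.21094651   0.77422434  45.18714318]
 [550.09587848  17.66817508  47.58815482]
 [567.54169996  34.20629781  49.07432462]] ((551.3128051757812, 17.227527618408203), 18.456052780151367)
[1.30783841e-02 1.78883893e-03 4.75630885e+01]
```

View pics/rect3.png

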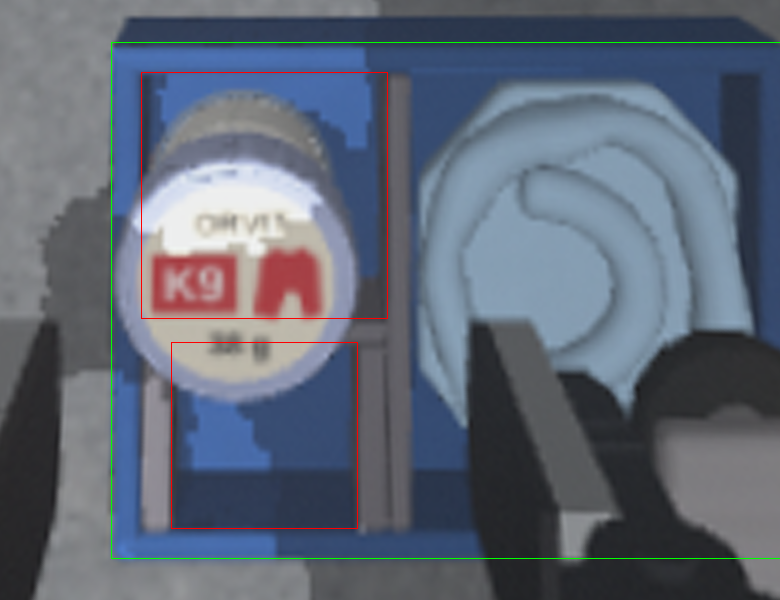

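```bash
python3 -c "
from h import *
go([530,-30,220],2.963);go([447,-344.5,220],2.963);go([447,-344.5,100],2.963)"
```

```text
t 12.0 row: 7.6 -54.3 -135.3 -0.0 -0.002 -0.001
t 12.0 row: 33.1 -378.6 -135.1 -0.0 -0.002 -0.001
t 12.0 row: 32.8 -378.6 -15.1 -0.0 -0.002 -0.001
```

```bash
python3 -m pendant '0 0 -45 0 -0.002 0; 0 -5 -90 0 -0.002 0; 4 -15 -135 0 -0.002 0; 33 -379 -138 0 -0.002 0; 33 -379 -138 0 -0.002 0; 33 -379 -138 0 -0.002 0; 33 -379 -138 0 -0.002 0; 33 -379 -138 0 -0.002 0; 33 -379 -138 0 -0.002 0; 33 -379 -138 0 -0.002 0; 33 -379 -138 0 -0.002 0; 33 -379 -100 0 -0.002 0; 33 -379 -60 0 -0.002 0; 33 -379 -15 0 -0.002 0; 33 -379 -15 0 -0.002 0; 33 -379 -15 0 -0.002 0; 33 -379 -15 0 -0.002 0' 0
cat >> h.py <<'E'
def circ(W,d,x,y,h,z0,z1):
    X,Y,Z=np.moveaxis(W,-1,0)
    m=(d>0)&(abs(X-x)<h)&(abs(Y-y)<h)&(Z>z0)&(Z<z1)
    n,l,s,ce=cv2.connectedComponentsWithStats(m.astype(np.uint8));i=1+s[1:,4].argmax();P=W[l==i]
    print(len(P),P.max(0).round(1),cv2.minEnclosingCircle(P[:,:2].astype(np.float32)))
E
python3 - <<'E'
from h import *
o=manip.get_obs();print(o["position"],o["tool_rot"],o["joint_pos"])
c=manip.calibration('wrist');p,d=manip.snapshot('wrist');W=wcloud(d,c)
circ(W,d,444,-344,30,6,60);circ(W,d,444,-344,20,44,60)
go([446.7,-344.5,22],2.963)
E
```

```text
time_s: 13.7
position: [448.4, -346.2, 102.5]
tool_rot: [-3.14, 0.005, 2.962]
ft_force: [-0.8, 0.0, 0.2]
opening: 85.3
gripper_force: 0.0
[ 448.38726881 -346.15217121  102.50917602] [-3.14002276  0.00459374  2.9617001 ] [ 0.24361453  0.46449489  0.44399026  1.94284382 -0.27576614  0.78818814
  2.23261504]
1105 [ 456.6 -330.7   57.7] ((444.63641357421875, -343.6393127441406), 13.418828964233398)
201 [ 449.8 -337.8   57.7] ((444.4502258300781, -343.8879699707031), 6.438311576843262)
t 13.75 row: 2.5 1.4 80.7 -0.002 0.005 -0.001
```

```bash
python3 -m pendant '3 1.4 40 0 0.005 0; 3 1.4 75 0 0.005 0; 3 1.4 80 0 0.005 0; 3 1.4 80 0 0.005 0; 3 1.4 80 0 0.005 0; 3 1.4 80 0 0.005 0' && python3 -m pendant '0 0 0 0 0 0; 0 0 0 0 0 0; 0 0 0 0 0 0; 0 0 0 0 0 0; 0 0 0 0 0 0; 0 0 0 0 0 0; 0 0 0 0 0 0; 0 0 0 0 0 0; 0 0 0 0 0 0' 1; python3 -c "
from h import *
go([447,-344.5,230],2.9616);go([584,8,230],2.9616)"
```

```text
time_s: 14.35
position: [445.8, -344.1, 22.4]
tool_rot: [-3.14, -0.0, 2.962]
ft_force: [0.3, -0.2, 0.4]
opening: 85.1
gripper_force: 0.0
time_s: 15.25
position: [444.6, -343.2, 20.7]
tool_rot: [-3.142, -0.004, 2.962]
ft_force: [0.2, 0.7, 4.2]
opening: 22.4
gripper_force: 58.7
t 15.25 row: -1.9 -0.8 -209.4 -0.0 -0.004 0.0
t 15.25 row: -73.6 370.5 -209.6 -0.0 -0.004 0.0
```

```bash
python3 -m pendant '0 0 -40 0 -0.004 0; 0 0 -90 0 -0.004 0; 0 0 -140 0 -0.004 0; 0 0 -190 0 -0.004 0; -5 30 -210 0 -0.004 0; -81 375 -210 0 -0.004 0; -81 375 -210 0 -0.004 0; -81 375 -210 0 -0.004 0; -81 375 -210 0 -0.004 0; -81 375 -210 0 -0.004 0; -81 375 -210 0 -0.004 0; -81 375 -210 0 -0.004 0; -81 375 -210 0 -0.004 0; -81 375 -170 0 -0.004 0; -81 375 -120 0 -0.004 0; -81 375 -80 0 -0.004 0; -81 375 -50 0 -0.004 0; -81 375 -50 0 -0.004 0; -81 375 -50 0 -0.004 0; -81 375 -50 0 -0.004 0'
python3 - <<'E'
from rect import *
o,c,p,d,W=rectify("pics/rect4.png",(572.2,49.3),-0.18)
t=o["position"];print(t,o["tool_rot"])
z=t[2]-20.7
circ(W,d,t[0]-2,t[1],9,z+44,z+62)
circ(W,d,550,19,26,44,52)
go([590.5,14,65],2.9616)
E
```

```text
time_s: 17.25
position: [592.9, 11.1, 71.9]
tool_rot: [3.141, 0.003, 2.961]
ft_force: [-0.0, -0.3, -0.2]
opening: 22.1
gripper_force: 59.1
[592.89365303  11.14632553  71.90478527] [3.14070045 0.0033746  2.96144022]
482 [597.5  17.6 109. ] ((593.0216674804688, 11.841718673706055), 6.105567932128906)
3240 [569.3  35.6  49.7] ((551.6380615234375, 17.327831268310547), 18.37297821044922)
t 17.3 row: 3.0 2.3 7.1 0.001 0.004 -0.0
```

View pics/rect4.png

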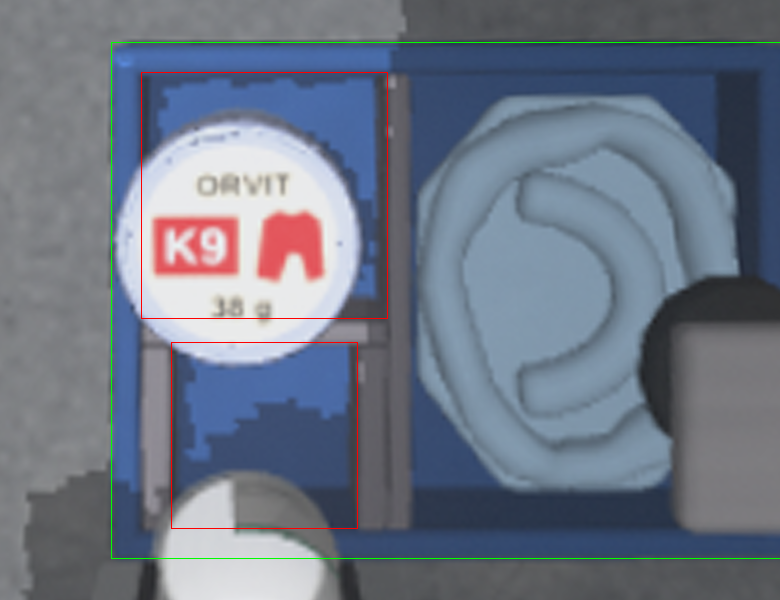

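```bash
python3 -m pendant '4.7 2.1 4 0 0.003 0; 4.7 2.1 8 0 0.003 0; 4.7 2.1 8 0 0.003 0; 4.7 2.1 8 0 0.003 0; 4.7 2.1 8 0 0.003 0'
python3 - <<'E'
from rect import *
o,c,p,d,W=rectify("pics/rect5.png",(572.2,49.3),-0.18)
t=o["position"];print(t,o["tool_rot"],o["qvel"].round(3))
z=t[2]-20.7
circ(W,d,t[0],t[1],10,z+46,z+62);circ(W,d,t[0],t[1],14,z+36,z+62)
go([588.7,14,45],2.9616)
E
```

```text
time_s: 17.8
position: [587.3, 14.3, 62.1]
tool_rot: [3.141, -0.003, 2.962]
ft_force: [-0.4, -0.3, -0.3]
opening: 22.0
gripper_force: 59.1
[587.30247003  14.31790059  62.10765612] [ 3.14148253e+00 -2.76210566e-03  2.96176402e+00] [ 0.002  0.     0.    -0.002  0.001  0.002 -0.001]
293 [589.4  18.8  99.4] ((586.6978759765625, 15.30787467956543), 4.0067667961120605)
934 [593.3  22.1  99.4] ((587.2824096679688, 14.636221885681152), 7.861309051513672)
t 17.85 row: -1.5 0.0 17.1 0.0 -0.003 0.0
```

```bash
python3 -m pendant '-1.9 0.1 5 0 -0.003 0; -1.9 0.1 12 0 -0.003 0; -1.9 0.1 18 0 -0.003 0; -1.9 0.1 23 0 -0.003 0; -1.9 0.1 23 0 -0.003 0; -1.9 0.1 23 0 -0.003 0; -1.9 0.1 23 0 -0.003 0'; python3 -c "
from h import *
go([589.2,14.1,24.7],2.9616)"
```

```text
time_s: 18.55
position: [589.2, 14.1, 39.2]
tool_rot: [3.141, 0.0, 2.962]
ft_force: [-0.9, -0.1, -0.6]
opening: 22.1
gripper_force: 59.1
t 18.55 row: -0.0 0.0 14.5 0.0 0.0 0.0
```

```bash
python3 -m pendant '0 0 5 0 0 0; 0 0 10 0 0 0; 0 0 13 0 0 0; 0 0 13.5 0 0 0; 0 0 13.5 0 0 0; 0 0 13.5 0 0 0'
```

```text
time_s: 19.15
position: [589.1, 14.1, 25.6]
tool_rot: [3.141, 0.0, 2.962]
ft_force: [0.6, 0.6, -1.1]
opening: 22.1
gripper_force: 59.1
```

```bash
python3 -m pendant '0 0 0 0 0 0; 0 0 0 0 0 0; 0 0 0 0 0 0; 0 0 0 0 0 0; 0 0 0 0 0 0' 0.57; python3 -m pendant '0 0 -5 0 0 0; 0 0 -12 0 0 0; 0 0 -25 0 0 0; 0 0 -50 0 0 0; 0 0 -80 0 0 0; 0 0 -100 0 0 0; 0 0 -100 0 0 0; 0 0 -100 0 0 0; 0 0 -100 0 0 0'
python3 - <<'E'
from rect import *
o,c,p,d,W=rectify("pics/rect6.png",(572.2,49.3),-0.18)
print(o["position"])
circ(W,d,588.8,14.7,20,50,70);circ(W,d,588.8,14.7,17,30,70);circ(W,d,551,18,25,44,53)
np.savez("w6.npz",p=p,d=d,mtx=c["mtx"],T=c["world_from_camera"],pos=o["position"])
X,Y,Z=np.moveaxis(W,-1,0);hsv=cv2.cvtColor(p,cv2.COLOR_BGR2HSV);H,S,V=[hsv[...,i].astype(int) for i in range(3)]
r=(d>0)&(abs(X-610)<60)&(abs(Y-175)<60)&((H<8)|(H>172))&(S>150)&(Z>70);P=W[r];print(len(P));
if len(P): print(P.min(0),P.max(0),P.mean(0))
r=(d>0)&(abs(X-620)<70)&(abs(Y-175)<60)&(H>20)&(H<35)&(S>150)&(Z>130);P=W[r];print("pin",len(P), P.mean(0) if len(P) else 0)
E
```

```text
time_s: 19.65
position: [589.2, 14.1, 25.7]
tool_rot: [3.141, 0.001, 2.962]
ft_force: [0.3, -0.5, 0.7]
opening: 36.8
gripper_force: 0.0
time_s: 20.55
position: [588.0, 14.3, 124.8]
tool_rot: [-3.141, -0.002, 2.962]
ft_force: [0.9, 0.6, -0.2]
opening: 36.8
gripper_force: 0.0
[588.0009958   14.25783419 124.7819854 ]
89 [591.3  17.3  61.6] ((588.2554931640625, 13.898289680480957), 3.484367847442627)
772 [602.2  25.9  61.6] ((589.4488525390625, 13.228225708007812), 13.10737133026123)
1925 [569.4  35.5  49.6] ((551.755859375, 17.198871612548828), 18.506723403930664)
199
[603.2220805  172.79131042 115.87755445] [620.36156378 189.15508698 123.40634541] [610.17281539 178.73409514 121.84203793]
pin 0 0
```

View pics/rect6.png

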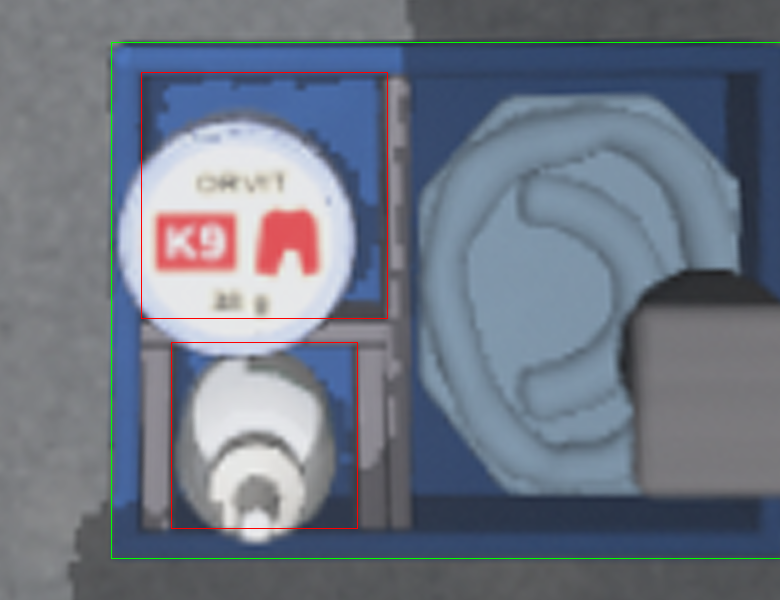

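```bash
cat >> h.py <<'E'
def bar(W,d):  # bar height, wrist or any cloud
    O=np.array([569.9,49.3]);C,S=np.cos(-0.18),np.sin(-0.18)
    X,Y,Z=np.moveaxis(W,-1,0);dx,dy=X-O[0],Y-O[1];x=C*dx+S*dy;y=-S*dx+C*dy-30
    m=(d>0)&(abs(x)<8)&(y>-8)&(y<35)&(Z>50)&(Z<95)
    return m.sum(),np.percentile(Z[m],[25,50,75]).round(1) if m.sum() else None
E
python3 - <<'E'
from h import *
c=dict(np.load("w6.npz"));c["world_from_camera"]=c["T"];print("w6",bar(wcloud(c["d"],c),c["d"]))
for n in("top","scene"):
    d=np.load(n+"0.npy");print(n,bar(cloud(n,d),d))
go([588,14.3,195],2.9616);go([607,179,195],2.9616)
E
```

```text
w6 (np.int64(1511), array([82.2, 82.7, 83.1]))
top (np.int64(120), array([80.1, 81.8, 82.6]))
scene (np.int64(88), array([78.7, 80.5, 81.7]))
t 20.6 row: 0.2 0.1 -70.5 -0.0 -0.002 0.0
t 20.6 row: 10.9 165.5 -70.5 -0.0 -0.002 0.0
```

```bash
python3 -m pendant '0 0 -45 0 -0.002 0; 0 10 -71 0 -0.002 0; 11 50 -71 0 -0.002 0; 11 100 -71 0 -0.002 0; 11 150 -71 0 -0.002 0; 11 165 -71 0 -0.002 0; 11 165 -71 0 -0.002 0; 11 165 -71 0 -0.002 0; 11 165 -71 0 -0.002 0' 0.3
python3 - <<'E'
from h import *
o=manip.get_obs();c=manip.calibration('wrist');p,d=manip.snapshot('wrist');W=wcloud(d,c);print(o["position"],o["opening"])
cv2.imwrite("pics/hd.png",p);np.savez("w7.npz",p=p,d=d,mtx=c["mtx"],T=c["world_from_camera"])
print("bar",bar(W,d))
X,Y,Z=np.moveaxis(W,-1,0);hsv=cv2.cvtColor(p,cv2.COLOR_BGR2HSV);H,S,V=[hsv[...,i].astype(int) for i in range(3)]
near=(d>0)&(abs(X-610)<40)&(abs(Y-178)<40)
r=near&((H<8)|(H>172))&(S>150)&(Z>85);P=W[r];print("red",len(P),np.percentile(P,[2,50,98],axis=0).round(1))
t=r&(Z>117);P=W[t];print("top red",len(P),np.percentile(P,[2,50,98],axis=0).round(1),cv2.minEnclosingCircle(P[:,:2].astype(np.float32)))
y=near&(H>20)&(H<35)&(S>130)&(Z>130);P=W[y];print("pin",len(P),P.mean(0) if len(P) else 0)
b=(d>0)&(abs(X-588)<40)&(abs(Y-139)<40)&(H>15)&(H<32)&(S>120)&(Z>38)&(Z<50);P=W[b]
if len(P): print("brass",len(P),cv2.minEnclosingCircle(P[:,:2].astype(np.float32)))
for u in manip.search_frame("wrist","handle")[:2]: 
    a,bb=int(u["at"][0]*640),int(u["at"][1]*400); print(u,W[bb,a])
E
```

```text
time_s: 21.5
position: [607.6, 175.4, 196.2]
tool_rot: [-3.14, 0.002, 2.958]
ft_force: [-0.0, 0.0, 1.4]
opening: 59.7
gripper_force: 0.0
[607.63568297 175.35758235 196.20966168] 59.717379859666934
bar (np.int64(829), array([82.3, 82.8, 83.2]))
red 193 [[604.1 174.4 120.7]
 [608.9 182.6 122.1]
 [616.8 189.1 123.5]]
top red 193 [[604.1 174.4 120.7]
 [608.9 182.6 122.1]
 [616.8 189.1 123.5]] ((611.7225952148438, 181.67193603515625), 8.079476356506348)
pin 175 [611.75095399 181.55020478 152.721119  ]
brass 294 ((587.8986206054688, 140.5001678466797), 28.04570198059082)
{'at': [0.5162, 0.5072], 'p': 0.93} [603.75497746 182.190468   120.20515764]
```

```bash
python3 -c "
from h import *
go([609.7,181.5,99],2.9616)"
```

```text
t 21.6 row: -0.7 5.9 97.6 -0.001 0.002 -0.003
```

```bash
python3 -m pendant '-0.7 5.9 5 0 0.002 -0.003; -0.7 5.9 40 0 0.002 -0.003; -0.7 5.9 80 0 0.002 -0.003; -0.7 5.9 97 0 0.002 -0.003; -0.7 5.9 97 0 0.002 -0.003; -0.7 5.9 97 0 0.002 -0.003; -0.7 5.9 97 0 0.002 -0.003'; python3 -c "
from h import *
o=manip.get_obs();print(o['position'])
p,d=manip.snapshot('top');np.save('tp.npy',d);print('top',bar(cloud('top',d),d))
p,d=manip.snapshot('scene');print('scene',bar(cloud('scene',d),d))
c=manip.calibration('wrist');p,d=manip.snapshot('wrist');print('wrist',bar(wcloud(d,c),d))"
```

```text
time_s: 22.3
position: [610.9, 184.2, 101.2]
tool_rot: [3.14, 0.003, 2.965]
ft_force: [0.7, 0.4, 0.2]
opening: 59.6
gripper_force: 0.0
[610.89987629 184.23263517 101.1582854 ]
top (np.int64(124), array([80.4, 81.7, 82.6]))
scene (np.int64(93), array([76.8, 80.3, 81.3]))
wrist (np.int64(1599), array([82.2, 82.7, 83.2]))
```

```bash
python3 -m pendant '0.2 -2.5 0 0 0 0; 0.2 -2.5 0 0 0 0; 0.2 -2.5 0 0 0 0' && python3 -m pendant '0 0 0 0 0 0; 0 0 0 0 0 0; 0 0 0 0 0 0; 0 0 0 0 0 0; 0 0 0 0 0 0; 0 0 0 0 0 0; 0 0 0 0 0 0' 1
```

```text
time_s: 22.75
position: [609.0, 181.5, 99.8]
tool_rot: [3.141, 0.0, 2.965]
ft_force: [-0.5, -0.1, 0.7]
opening: 59.4
gripper_force: 0.0
time_s: 23.45
position: [609.0, 182.0, 99.6]
tool_rot: [3.141, 0.0, 2.965]
ft_force: [0.5, 0.6, 0.7]
opening: 15.6
gripper_force: 58.5
```

```bash
cat > arc.py <<'E'
from h import *
import sys
def arc(t0,angs):
    o=manip.get_obs();R=Ro.from_euler('xyz',o["tool_rot"]);f=lambda t:48*np.array([np.cos(t),np.sin(t),0])
    print("; ".join("%.1f %.1f 0 0 0 0"%tuple(R.inv().apply(f(t0+a)-f(t0))[:2]) for a in angs))
def look():
    o=manip.get_obs();v=o["position"][:2]-[586.1,140.0];print("th",np.arctan2(v[1],v[0]).round(3),"r",np.hypot(*v).round(1),"t",o["time_s"],o["ft_force"].round(1))
    c=manip.calibration('wrist');p,d=manip.snapshot('wrist');print('wrist',bar(wcloud(d,c),d))
    p,d=manip.snapshot('top');print('top',bar(cloud('top',d),d))
E
python3 -c "
from arc import *
look();arc(1.05,np.arange(.1,.81,.1));arc(1.85,np.arange(.1,.61,.1));arc(2.45,np.arange(.1,.61,.1))"
```

```text
th 1.071 r 47.8 t 23.45 [0.5 0.6 0.7]
wrist (np.int64(1656), array([82.2, 82.7, 83.1]))
top (np.int64(127), array([80.4, 82. , 83.1]))
4.6 1.4 0 0 0 0; 9.3 2.3 0 0 0 0; 14.1 2.8 0 0 0 0; 18.9 2.7 0 0 0 0; 23.6 2.2 0 0 0 0; 28.3 1.3 0 0 0 0; 32.9 -0.2 0 0 0 0; 37.3 -2.1 0 0 0 0
4.2 -2.3 0 0 0 0; 8.1 -5.1 0 0 0 0; 11.8 -8.2 0 0 0 0; 15.1 -11.6 0 0 0 0; 18.1 -15.4 0 0 0 0; 20.6 -19.5 0 0 0 0
2.2 -4.3 0 0 0 0; 3.9 -8.8 0 0 0 0; 5.1 -13.4 0 0 0 0; 5.9 -18.1 0 0 0 0; 6.2 -22.9 0 0 0 0; 6.1 -27.7 0 0 0 0
```

```bash
python3 -m pendant '4.6 1.4 0 0 0 0; 9.3 2.3 0 0 0 0; 14.1 2.8 0 0 0 0; 18.9 2.7 0 0 0 0; 23.6 2.2 0 0 0 0; 28.3 1.3 0 0 0 0; 32.9 -0.2 0 0 0 0; 37.3 -2.1 0 0 0 0; 37.3 -2.1 0 0 0 0' && python3 -c "
from arc import *
look()"
```

```text
time_s: 24.45
position: [569.3, 185.5, 99.1]
tool_rot: [-3.14, -0.005, 2.965]
ft_force: [-1.9, 0.0, 2.9]
opening: 16.1
gripper_force: 58.9
th 1.924 r 48.5 t 24.45 [-1.9  0.   2.9]
wrist (np.int64(1497), array([81.8, 82.5, 82.9]))
top (np.int64(125), array([80.5, 81.6, 82.9]))
```

```bash
python3 -m pendant '4.2 -2.3 0 0 0 0; 8.1 -5.1 0 0 0 0; 11.8 -8.2 0 0 0 0; 15.1 -11.6 0 0 0 0; 18.1 -15.4 0 0 0 0; 20.6 -19.5 0 0 0 0' && python3 -c "
from arc import *
look()"
```

```text
time_s: 25.15
position: [547.9, 170.4, 99.6]
tool_rot: [3.141, 0.0, 2.965]
ft_force: [1.8, 1.2, 0.5]
opening: 16.1
gripper_force: 58.7
th 2.468 r 48.8 t 25.15 [1.8 1.2 0.5]
wrist (np.int64(715), array([62.6, 81.6, 82.8]))
top (np.int64(121), array([80.2, 81.1, 82.2]))
```

```bash
python3 -c "
from arc import *
for t in (2.45,3.05,3.65,4.25,4.85,5.45): print(t);arc(t,np.arange(.1,.61,.1))"
```

```text
2.45
2.1 -4.3 0 0 0 0; 3.9 -8.8 0 0 0 0; 5.1 -13.4 0 0 0 0; 5.9 -18.1 0 0 0 0; 6.2 -22.9 0 0 0 0; 6.0 -27.7 0 0 0 0
3.05
-0.7 -4.8 0 0 0 0; -1.8 -9.4 0 0 0 0; -3.4 -13.9 0 0 0 0; -5.4 -18.3 0 0 0 0; -7.8 -22.4 0 0 0 0; -10.7 -26.3 0 0 0 0
3.65
-3.2 -3.6 0 0 0 0; -6.8 -6.8 0 0 0 0; -10.6 -9.6 0 0 0 0; -14.8 -12.1 0 0 0 0; -19.1 -14.1 0 0 0 0; -23.7 -15.7 0 0 0 0
4.25
-4.7 -1.1 0 0 0 0; -9.4 -1.8 0 0 0 0; -14.2 -1.9 0 0 0 0; -19.0 -1.6 0 0 0 0; -23.7 -0.8 0 0 0 0; -28.4 0.4 0 0 0 0
4.85
-4.5 1.7 0 0 0 0; -8.8 3.9 0 0 0 0; -12.8 6.4 0 0 0 0; -16.6 9.4 0 0 0 0; -20.1 12.7 0 0 0 0; -23.2 16.4 0 0 0 0
5.45
-2.7 3.9 0 0 0 0; -5.1 8.1 0 0 0 0; -6.9 12.6 0 0 0 0; -8.4 17.1 0 0 0 0; -9.4 21.8 0 0 0 0; -9.9 26.6 0 0 0 0
```

```bash
python3 -m pendant '2.1 -4.3 0 0 0 0; 3.9 -8.8 0 0 0 0; 5.1 -13.4 0 0 0 0; 5.9 -18.1 0 0 0 0; 6.2 -22.9 0 0 0 0; 6.0 -27.7 0 0 0 0' && python3 -c "
from arc import *
look()"
```

```text
time_s: 25.85
position: [537.4, 144.2, 99.6]
tool_rot: [3.141, 0.0, 2.965]
ft_force: [2.3, 2.2, 0.5]
opening: 15.8
gripper_force: 58.8
th 3.055 r 48.8 t 25.85 [2.3 2.2 0.5]
wrist (np.int64(234), array([61.7, 62.6, 63.2]))
top (np.int64(124), array([80.5, 81.7, 82.8]))
```

```bash
python3 -m pendant '-0.7 -4.8 0 0 0 0; -1.8 -9.4 0 0 0 0; -3.4 -13.9 0 0 0 0; -5.4 -18.3 0 0 0 0; -7.8 -22.4 0 0 0 0; -10.7 -26.3 0 0 0 0' && python3 -c "
from arc import *
look()"
```

```text
time_s: 26.55
position: [543.3, 116.9, 99.4]
tool_rot: [3.141, -0.001, 2.965]
ft_force: [2.3, 4.7, -1.0]
opening: 15.9
gripper_force: 58.7
th -2.647 r 48.7 t 26.55 [ 2.3  4.7 -1. ]
wrist (np.int64(195), array([53.4, 72.7, 73.7]))
top (np.int64(121), array([71.4, 72.6, 73.6]))
```

```bash
python3 -c "
from arc import *
for t in (3.65,1.25,-1.15): print(t);arc(t,-np.arange(.15,2.41,.15))"
```

```text
3.65
4.1 5.9 0 0 0 0; 7.3 12.3 0 0 0 0; 9.5 19.2 0 0 0 0; 10.7 26.3 0 0 0 0; 10.8 33.5 0 0 0 0; 9.8 40.6 0 0 0 0; 7.7 47.5 0 0 0 0; 4.7 54.0 0 0 0 0; 0.7 60.0 0 0 0 0; -4.2 65.3 0 0 0 0; -9.8 69.8 0 0 0 0; -16.0 73.5 0 0 0 0; -22.6 76.2 0 0 0 0; -29.6 77.8 0 0 0 0; -36.8 78.4 0 0 0 0; -44.0 77.9 0 0 0 0
1.25
-7.0 -1.6 0 0 0 0; -13.7 -4.1 0 0 0 0; -20.0 -7.7 0 0 0 0; -25.6 -12.2 0 0 0 0; -30.5 -17.4 0 0 0 0; -34.6 -23.3 0 0 0 0; -37.8 -29.8 0 0 0 0; -39.9 -36.7 0 0 0 0; -41.0 -43.8 0 0 0 0; -41.0 -51.0 0 0 0 0; -40.0 -58.1 0 0 0 0; -37.9 -65.0 0 0 0 0; -34.8 -71.5 0 0 0 0; -30.7 -77.4 0 0 0 0; -25.8 -82.7 0 0 0 0; -20.2 -87.2 0 0 0 0
-1.15
6.2 -3.6 0 0 0 0; 12.9 -6.2 0 0 0 0; 19.9 -7.8 0 0 0 0; 27.1 -8.3 0 0 0 0; 34.3 -7.8 0 0 0 0; 41.3 -6.2 0 0 0 0; 48.0 -3.5 0 0 0 0; 54.2 0.1 0 0 0 0; 59.8 4.6 0 0 0 0; 64.7 9.9 0 0 0 0; 68.7 15.8 0 0 0 0; 71.8 22.3 0 0 0 0; 73.9 29.2 0 0 0 0; 74.9 36.3 0 0 0 0; 74.9 43.5 0 0 0 0; 73.8 50.6 0 0 0 0
```

```bash
python3 -m pendant '4.1 5.9 0 0 0 0; 7.3 12.3 0 0 0 0; 9.5 19.2 0 0 0 0; 10.7 26.3 0 0 0 0; 10.8 33.5 0 0 0 0; 9.8 40.6 0 0 0 0; 7.7 47.5 0 0 0 0; 4.7 54.0 0 0 0 0; 0.7 60.0 0 0 0 0; -4.2 65.3 0 0 0 0; -9.8 69.8 0 0 0 0; -16.0 73.5 0 0 0 0; -22.6 76.2 0 0 0 0; -29.6 77.8 0 0 0 0; -36.8 78.4 0 0 0 0; -44.0 77.9 0 0 0 0; -44.0 77.9 0 0 0 0' && python3 -c "
from arc import *
look()"
```

```text
time_s: 28.35
position: [602.1, 185.3, 99.7]
tool_rot: [3.141, 0.002, 2.964]
ft_force: [1.0, -3.4, -2.2]
opening: 15.6
gripper_force: 58.8
th 1.232 r 48.0 t 28.35 [ 1.  -3.4 -2.2]
wrist (np.int64(1364), array([69.7, 70.2, 70.5]))
top (np.int64(121), array([67.8, 68.9, 70.1]))
```

```bash
python3 -m pendant '-7.0 -1.6 0 0 0 0; -13.7 -4.1 0 0 0 0; -20.0 -7.7 0 0 0 0; -25.6 -12.2 0 0 0 0; -30.5 -17.4 0 0 0 0; -34.6 -23.3 0 0 0 0; -37.8 -29.8 0 0 0 0; -39.9 -36.7 0 0 0 0; -41.0 -43.8 0 0 0 0; -41.0 -51.0 0 0 0 0; -40.0 -58.1 0 0 0 0; -37.9 -65.0 0 0 0 0; -34.8 -71.5 0 0 0 0; -30.7 -77.4 0 0 0 0; -25.8 -82.7 0 0 0 0; -20.2 -87.2 0 0 0 0; -20.2 -87.2 0 0 0 0' && python3 -c "
from arc import *
look()"
```

```text
time_s: 30.15
position: [603.3, 95.7, 99.4]
tool_rot: [-3.141, -0.002, 2.965]
ft_force: [-2.6, 2.4, -3.7]
opening: 15.8
gripper_force: 58.8
th -1.201 r 47.6 t 30.15 [-2.6  2.4 -3.7]
wrist (np.int64(1863), array([65.2, 65.6, 66. ]))
top (np.int64(121), array([63.1, 64.3, 65.5]))
```

```bash
python3 -m pendant '6.2 -3.6 0 0 0 0; 12.9 -6.2 0 0 0 0; 19.9 -7.8 0 0 0 0; 27.1 -8.3 0 0 0 0; 34.3 -7.8 0 0 0 0; 41.3 -6.2 0 0 0 0; 48.0 -3.5 0 0 0 0; 54.2 0.1 0 0 0 0; 59.8 4.6 0 0 0 0; 64.7 9.9 0 0 0 0; 68.7 15.8 0 0 0 0; 71.8 22.3 0 0 0 0; 71.8 22.3 0 0 0 0; 71.8 22.3 0 0 0 0; 71.8 22.3 0 0 0 0; 71.8 22.3 0 0 0 0'
python3 - <<'E'
from arc import *
look();o=manip.get_obs();print(o["qvel"].round(3),o["gripper_force"])
c=manip.calibration('wrist');p,d=manip.snapshot('wrist');W=wcloud(d,c)
circ(W,d,551,18,25,44,53);circ(W,d,589,14,17,30,70)
for n in("top","scene"):
    p,d=manip.snapshot(n);W=cloud(n,d)
    print(n,bar(W,d))
    for t in["mould","tan_cast","pink_cast","pad_by","powder_jar","liquid_bottle"]:
        for r in manip.search_frame(n,t)[:1]:
            u,v=int(r["at"][0]*640),int(r["at"][1]*400); print(n,t,round(r["p"],2),W[v,u].round(0))
    X,Y,Z=np.moveaxis(W,-1,0);m=(d>0)&(abs(X-547)<26)&(abs(Y-20)<26)&(Z>40)&(Z<52);print("jar",m.sum(),np.percentile(W[m],[3,50,97],axis=0).round(1) if m.sum() else "")
E
```

```text
time_s: 31.85
position: [538.2, 130.7, 99.5]
tool_rot: [3.141, -0.0, 2.965]
ft_force: [4.3, 3.3, -3.2]
opening: 15.5
gripper_force: 58.8
th -2.95 r 48.8 t 31.85 [ 4.3  3.3 -3.2]
wrist (np.int64(271), array([61.9, 62.3, 62.7]))
top (np.int64(122), array([60. , 61.4, 62.5]))
[-0.001 -0.     0.002  0.001  0.    -0.002 -0.   ] 58.77720945049077
1369 [570.2  36.   49.8] ((551.5134887695312, 17.949007034301758), 18.794710159301758)
564 [593.9  26.6  61.4] ((586.814208984375, 14.692397117614746), 12.696243286132812)
top (np.int64(119), array([59.9, 61.1, 62.2]))
top mould 0.86 [568.  70.  11.]
top tan_cast 0.84 [721.  31.   8.]
top pink_cast 0.69 [ 699. -291.   11.]
top pad_by 0.57 [383. -29.   5.]
top liquid_bottle 0.17 [570.  67.  15.]
jar 178 [[533.2   1.4  42.5]
 [549.6  16.1  46.6]
 [564.7  32.6  49.6]]
scene (np.int64(64), array([59.3, 60.3, 61.2]))
scene mould 0.69 [575.  67.  14.]
scene tan_cast 0.74 [718.  26.  11.]
scene pink_cast 0.85 [ 696. -300.   13.]
scene pad_by 0.55 [384. -32.   7.]
scene powder_jar 0.76 [545.   5.  45.]
jar 136 [[ 5.313e+02 -5.000e-01  4.100e+01]
 [ 5.473e+02  1.450e+01  4.530e+01]
 [ 5.640e+02  3.060e+01  4.870e+01]]
```

```bash
python3 -c "
from cell import manip
print(manip.hand_in())"
```

```text
the job is handed in; nothing more can be done
None
```

The job is handed in but the verdict was not shown: the jar and bottle are in their pockets and released, and the bolt dropped and was turned forward to about 20.5 mm below its start, with the red handle still gripped. The one close measurement is the jar, pushed toward one wall of its pocket and reading about 4.5 mm off centre against the 6 mm limit.

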